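# Open the pebble jar in its anti-twist holder

## Robot

A 6-joint arm with a two-finger parallel gripper is mounted at the origin on the work surface. World frame = base frame: x ahead of the robot, y to its left, z up, the work surface at z = 0. Lengths are in m, angles in rad, forces in N, time in s.
With the tool pointing down it reaches from about 0.375 to 0.9 m from the base axis. Payload 3.1 kg.
Tool frame: the origin (TCP) lies between the finger pads; the fingertips stand 11 mm ahead of it and the grasp point (between the pads) lies 8 mm behind it; z points along the fingers, y is the line along which they close (so a half turn about z gives the same grasp; the last joint's range is limited). The gripper opens to 87 mm and grips with 3 to 60 N. Pads are 19 mm wide; open, the fingers measure 117 mm over their backs; the gripper's body (75 mm by 190 mm) begins 51 mm behind the grasp point.
Start: joints at [0.928, 0.527, 1.433, -0, 1.181, -0.178], TCP at [0.28, 0.559, 0.234] pointing down, gripper open.
Joint ranges: [-3.08, 3.08], [-0.75, 2.2], [0.22, 2.44], [-1.43, 4.57], [0, 2.65], [-2.85, 2.85]. Speed limits (rad/s): [2.79, 2.79, 3.14, 3.14, 3.14, 3.14].

## Interface

Orientations are given as a unit quaternion [x, y, z, w].
In Python, from rig import robot gives the robot as it stands.
- The arm moves only by the tool move_arm, never from a script. Its argument "moves" is text: rows parted by semicolons, each of 7 numbers parted by spaces: the shift along the tool's x, y, z in units of 100 mm (1.0 is 100 mm), then the turn, a rotation vector about the tool's x, y, z in units of 90 degrees (1.0 is 90 degrees), then the opening, from 0 (shut) to 1 (fully open). A call has 1 to 12 rows; each row is the pose to reach, as a shift and turn from the pose commanded when the call began, along the tool's axes at that moment; what a row does not reach only later rows make up. A row lasts 1/10 s, in which the tool goes at most 50 mm and 8.59 degrees, less where a joint would pass 70% of its speed; a pose out of reach is approached as far as the arm can. A call with a number of a shift or a turn outside -1 to 1 is refused whole. A call with a gripper value outside its range is refused whole. The fingers move at their own pace and stop on an object; "squeeze" is the grip in N (left out, the last holds). Time passes only in rows, so rows that repeat a pose let the fingers close. It gives the time, the measured TCP pose, the force, the opening and the grip force at its end, in the units of the state.
- robot.get_obs(): the state, without advancing time (a new reading comes with each control period).
- robot.camera(name): name is "side" or "top" or "wrist"; returns a dict with "image" (400x640x3 uint8, red, green, blue), "intrinsics" (3x3 intrinsics, pixels), "extrinsics" (4x4, takes a point from world to camera coordinates). Camera axes: x right, y up, looking along -z (the intrinsics and any distortion apply to the point x, -y, -z); pixel columns grow to the right and rows downward; lengths in m; the calibration is good to about 2 mm. A picture is of the moment at which its call begins. There is no depth.
- robot.hand_in(): hands the job in; it is judged then, once.
The state is a dict: "time": time; "q": joint angles; "joint_velocities": joint speeds; "joint_torque": joint torques, N m; "position": TCP position; "tool_rot": TCP orientation; "ft_force": force on the tool from outside, world axes, zero at the start; "moment": the same for the moment, N m; "grip_width": finger opening in m; "grip_force": force on a finger pad.
Only numpy, scipy, OpenCV 4.12 (cv2) and the standard library are available. Lean on these libraries where they do the work, as an engineer would, in place of code of your own. Each camera call takes 0.05 s, during which the arm holds its last target. There are 200 camera calls.

## Task

Pick up the square glass jar of pebbles, set it in the square socket of the jar holder and press it down until the sprung pad under it is fully depressed, so that the holder braces it. Then grip the screw cap, turn it about a quarter turn anticlockwise (seen from above), stop turning as soon as its threads are free, and lift it straight up, leaving the jar down in its holder. Finish while still holding the cap in the gripper, level and just above the jar's mouth (a finger's breadth or two), and leave everything else where it is.

Things in the scene. Friction and masses are not known exactly. Their poses are not given: they have to be found in the camera images.
- jar: Square clear glass jar full of pebbles, about 0.42 kg, upright on the table. Body 60 x 60 mm in plan, 78 mm tall, flat sides square to its x and y axes; then a shoulder up to 86 mm and a round neck with its mouth 108 mm up; 112 mm tall with its cap on. Origin: centre of its underside, z up. The four sides are alike: it fits the holder in any of four quarter-turns.
- jar_mouth (a point): Centre of the jar's mouth (top of the neck), 108 mm above the jar's underside.
- cap: Round ribbed screw cap of the square jar, 57 mm across, 20 mm tall, 60 g. Origin: centre of its lower edge, z up. Screwed on, it spans 92 to 112 mm above the jar's underside (14 mm free below it, above the jar's square sides). Tight two-start thread, 0.25 N m, 1.5 mm play up and down, 0.1 rad slack. It comes free after 1.05 rad anticlockwise; turning the gripper 1.25 to 1.5 rad allows for all play.
- thread (a joint): How far the cap's thread has been unscrewed from the jar, rad: 0 screwed tight, grows anticlockwise from above. The cap can be lifted off from about 1.0; past 1.9 it has been turned needlessly far. It keeps its value once the cap is off.
- holder: Jar holder, a fixed grey plastic stand. Base plate 110 x 110 x 8 mm, on it a square socket of inner width 64 mm, sides square to its x and y axes; straight walls to 36 mm above the table, then a lip flaring outward, 45 mm tall in all. Origin: centre of its underside, on the table. A jar fully down has its underside 14 mm above the table and cannot turn (but for 0.07 rad of play).
- pad_top (a point): Centre of the top of the black sprung pad (56 mm square) inside the socket; 24 mm above the table at rest, 14 mm fully depressed.
- pad (a joint): How far the sprung pad is pressed down, m: 0 at rest, 0.010 fully depressed. It is stiff: it starts to move at 10 N and needs 14 N in all (the jar's weight is about 4.5 N of it); a friction catch then keeps it down when let go.
- pot: Bystander: shallow white porcelain pot, 150 mm across, 45 mm tall; origin centre of underside.
- pliers: Bystander: stainless concave pliers lying flat, 190 mm long along their x, 67 mm across the handles, 14 mm tall; origin on the table near the middle.
- tamper: Bystander: wooden tamping block, 90 x 55 x 28 mm with a knob on top, 80 mm tall; origin centre of underside.
- round_jar: Bystander: round glass jar with a metal cap, 76 mm across, 85 mm tall; origin centre of underside. Not the jar to open.
- spray: Bystander: clear plastic bottle, 68 mm across, 200 mm tall; origin centre of underside.
- brush: Bystander: brush lying on the table; origin on the table under it, length along its x.
Things that resemble listed ones, but are neither listed nor needed, are in the scene too. Leave any blue look-alike of the holder alone.

How it is judged:
On the way, in this order (a step that is already met when the one before it is completed fails the run):
1. the jar stands in the holder's socket with the sprung pad fully depressed, the cap still screwed on (value of joint pad above 0.0085 m and horizontal distance between jar and holder below 0.006 m and z of jar in the frame of holder below 0.0165 m and angle between jar's own z axis and vertical below 0.08 rad and value of joint thread below 0.5 rad), for 0.2 s.
2. the cap is unscrewed until its threads are free, with the jar braced in the holder (value of joint pad above 0.0085 m and horizontal distance between jar and holder below 0.006 m and z of jar in the frame of holder below 0.0165 m and angle between jar's own z axis and vertical below 0.08 rad and value of joint thread above 0.9 rad), for 0.1 s.
At the end, for the whole second after the job is handed in: Jar upright and fully down in the holder (pad pressed 8.5 mm or more, centred within 6 mm), thread unscrewed over 0.9 rad; the gripper alone holds the cap still, level within 0.2 rad, its lower edge 3 to 55 mm above the mouth, centred within 20 mm, the robot not touching the jar (all of step 2 and z of cap in the frame of jar_mouth between 0.003 and 0.055 m and horizontal distance between cap and jar_mouth below 0.02 m and angle between cap's own z axis and vertical below 0.2 rad and contact force between cap and the fingers above 1 N and contact force between each of cap, the arm, the fingers and jar below 0.05 N and linear speed of cap below 0.03 m/s); the arm keeps its last pose, push and grip.
It fails at once if the cap is turned on far past the point where its threads are free (thread beyond 1.9 rad) (value of joint thread above 1.9 rad).
It fails at once if the jar is tipped by more than 0.5 rad (angle between jar's own z axis and vertical above 0.5 rad).
It fails at once if a bystander (pot, pliers, tamping block, round jar, bottle or brush) is moved by more than 30 mm (distance of any of pot, pliers, tamper, round_jar, spray, brush from where it was at the start of the episode above 0.03 m).
It also fails if it takes over 64 s, if anything falls off the work surface, if the arm or the gripper's body presses on something with over 40 N, if the wrist force passes 120 N, or if a joint passes its speed limit or range.

## Working session

There is one attempt and no reset: what is moved stays moved. The work goes in short steps, Python scripts to look and compute and a tool call to move; the robot and the scene stay as the last step left them, time stands still between calls to the robot, and variables do not carry over. Pictures are saved under pics/ and viewed, at most 10 in all, crops included, and the job is handed in when it is done.

Besides the shell and the picture viewer there is one more tool, called after "Call:" by a JSON object that holds its "name" and its "arguments", one argument or row to a line. move_arm: Moves the arm, as the interface text tells. Shifts and turns lie within -1 to 1; 1 stands for 100 mm of shift or 90 degrees of turn. Its arguments: {"type":"object","properties":{"moves":{"type":"string"},"squeeze":{"type":"number"}},"required":["moves"]}

```bash
mkdir -p pics; ls; cat > h.py <<'E'
import numpy as np, cv2
from rig import robot
from scipy.spatial.transform import Rotation as R
def snap(n):
    c=robot.camera(n); np.savez(f'cam_{n}.npz',**{k:np.array(c[k]) for k in('image','intrinsics','extrinsics')}); return c
def load(n): return np.load(f'cam_{n}.npz')
def ray(c,u,v):
    K=c['intrinsics'];E=c['extrinsics'];d=np.linalg.inv(K)@[u,v,1];d=np.array([d[0],-d[1],-d[2]])
    Rm=E[:3,:3];return -Rm.T@E[:3,3],Rm.T@d
def atz(c,u,v,z):
    o,d=ray(c,u,v);return o+d*(z-o[2])/d[2]
def proj(c,P):
    p=c['extrinsics'][:3,:3]@np.array(P)+c['extrinsics'][:3,3];q=c['intrinsics']@[p[0],-p[1],-p[2]];return q[:2]/q[2]
def save(n,img,s=1): cv2.imwrite(f'pics/{n}.png',cv2.resize(img[:,:,::-1],None,fx=s,fy=s,interpolation=cv2.INTER_CUBIC))
E
python3 - <<'E'
from h import *
a=snap('top')['image'];b=snap('side')['image']
save('top0',a,1.25);save('side0',b,1.25)
print(robot.get_obs())
for n in('top','side'):
    c=load(n);print(n,c['intrinsics'].tolist(),ray(c,320,200))
E
```

```text
pics
{'time': 0.1, 'q': array([ 9.28542000e-01,  5.28379233e-01,  1.43374859e+00, -1.06428468e-06,
        1.18141838e+00, -1.78526690e-01]), 'joint_velocities': array([ 0.00101133, -0.00334647, -0.0028753 ,  0.00014989, -0.00034081,
       -0.00117176]), 'joint_torque': array([-3.89404095e-04, -4.40986633e+01, -1.77150303e+01,  6.33937656e-02,
        5.34474151e-02, -5.11641247e-05]), 'position': array([0.27915854, 0.55848751, 0.23267391]), 'tool_rot': array([ 2.29791557e-01,  9.73239378e-01, -8.95865384e-04, -3.89250377e-04]), 'ft_force': array([0.30755719, 0.06664856, 0.29085042]), 'moment': array([-0.00526079, -0.01161556, -0.03494519]), 'grip_force': 0.0, 'grip_width': 0.08700992169768111}
top [[410.81042853242866, 0.0, 319.4213926069843], [0.0, 410.81042853242866, 198.40189602528102], [0.0, 0.0, 1.0]] (array([ 0.33747068, -0.01118098,  1.27282185]), array([ 0.18256601,  0.00360909, -0.98319568]))
side [[420.95465534680454, 0.0, 322.9871661879135], [0.0, 420.95465534680454, 198.60795881234185], [0.0, 0.0, 1.0]] (array([ 0.25675335, -1.09900583,  0.92683392]), array([ 0.1918945 ,  0.77653721, -0.60018976]))
```

View pics/top0.png

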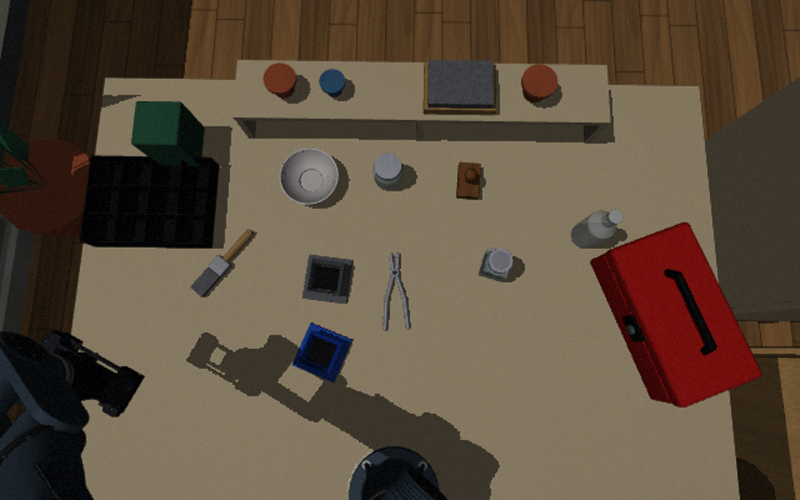

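View pics/side0.png

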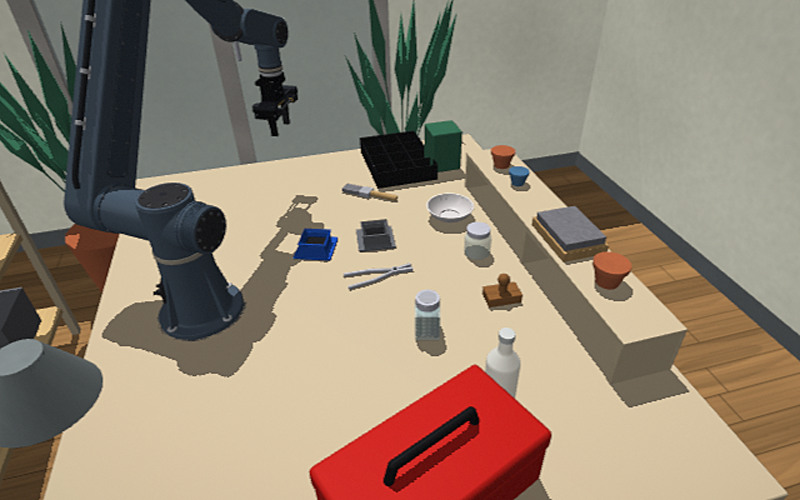

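The top view (800 px wide) shows these candidates:
- **Jars:** the square jar at (497,264), the round jar at (388,170) with a metal cap, and the spray bottle at (600,228).
- **Holders:** the grey one at (328,278), and a blue look-alike at (323,352).

I choose the jar at (497,264) and the grey holder, and will check both in one close crop.

```bash
python3 - <<'E'
from h import *
a=load('top')['image']
j=a[186:236,370:425];h=a[197:247,235:290]
im=np.hstack([j,h]);save('crop0',im,7)
E
```

```text
(no output)
```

View pics/crop0.png

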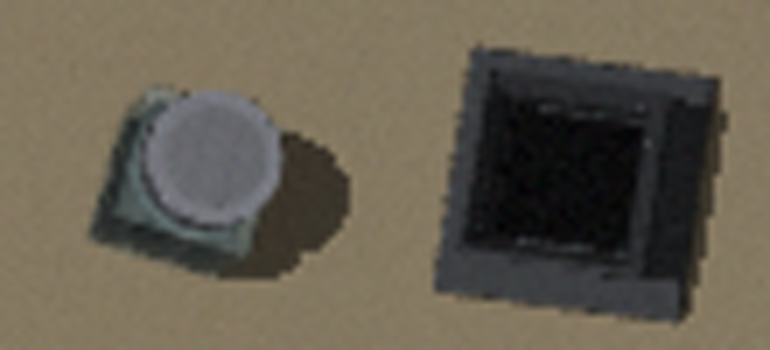

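The left half shows the square jar with its cap centre at about (213,157). The base corner is at (92,237) and the shoulder corners are at (150,90) and (247,258). The right half shows the grey holder with base corners at (478,47), (718,78), (683,322) and (437,290).

```bash
python3 - <<'E'
from h import *
c=load('top')
J=lambda x,y,z:atz(c,370+x/7-.5,186+y/7-.5,z)
H=lambda x,y,z:atz(c,235+(x-385)/7-.5,197+y/7-.5,z)
print('cap',J(213,157,.112),'base',J(92,237,0))
a,b=J(150,90,.078),J(247,258,.078);print((a+b)/2,np.linalg.norm(a-b),np.degrees(np.arctan2(*(b-a)[1::-1]))+45)
P=np.array([H(*p,.006) for p in((478,47),(718,78),(683,322),(437,290))]);print('holder',P.mean(0),[(np.linalg.norm(d),np.degrees(np.arctan2(d[1],d[0]))) for d in np.roll(P,-1,0)-P])
Q=np.array([H(*p,.024) for p in((487,100),(650,110),(635,255),(470,245))]);print(Q.mean(0))
o=robot.get_obs();print(R.from_quat(o['tool_rot']).as_matrix().round(4))
E
```

```text
cap [ 0.53351711 -0.23603551  0.112     ] base [ 0.51540899 -0.20304672  0.        ]
[ 0.53211441 -0.23627121  0.078     ] 0.08108326996412961 -105.95786149476581
holder [0.49828141 0.171728   0.006     ] [(np.float64(0.1085948402495411), np.float64(-96.5420831210652)), (np.float64(0.10953262422735777), np.float64(173.81535844531692)), (np.float64(0.10957291817625711), np.float64(83.53517785308921)), (np.float64(0.10967864305757734), np.float64(-6.6960127324271586))]
[0.49855827 0.1773398  0.024     ]
[[-8.944e-01  4.473e-01 -1.200e-03]
 [ 4.473e-01  8.944e-01 -1.600e-03]
 [ 3.000e-04 -1.900e-03 -1.000e+00]]
```

The square-shouldered jar is the right one, at about (0.533, -0.236) with yaw -16°. The holder is at (0.498, 0.172) with yaw -6.5°. I'll set out toward the jar.

Call:
{"name": "move_arm", "arguments": {
  "moves": "-0.97 -0.99 0 0 0 0 1;-0.97 -0.99 0 0 0 0 1;-0.97 -0.99 0 0 0 0 1"
}}

```text
time: 0.4
position: [0.3217, 0.4246, 0.2329]
tool_rot: [0.23, 0.973, -0.001, -0.0]
ft_force: [0.4, 0.3, 0.4]
grip_width: 0.0873
grip_force: 0.0
```

Call:
{"name": "move_arm", "arguments": {
  "moves": "-0.97 -0.99 0 0 0 0 1;-0.97 -0.99 0 0 0 0 1;-0.97 -0.99 0 0 0 0 1"
}}

```text
time: 0.7
position: [0.3644, 0.2927, 0.2333]
tool_rot: [0.23, 0.973, -0.001, -0.0]
ft_force: [0.4, 0.8, 0.5]
grip_width: 0.087
grip_force: 0.0
```

Call:
{"name": "move_arm", "arguments": {
  "moves": "-0.97 -0.99 0 0 0 0 1;-0.97 -0.99 0 0 0 0 1;-0.97 -0.99 0 0 0 0 1"
}}

```text
time: 1.0
position: [0.4072, 0.1608, 0.2334]
tool_rot: [0.23, 0.973, -0.0, -0.0]
ft_force: [0.6, -0.5, -0.6]
grip_width: 0.0871
grip_force: 0.0
```

Call:
{"name": "move_arm", "arguments": {
  "moves": "-0.97 -0.99 0 0 0 0 1;-0.97 -0.99 0 0 0 0 1;-0.97 -0.99 0 0 0 0 1"
}}

```text
time: 1.3
position: [0.45, 0.0286, 0.2335]
tool_rot: [0.231, 0.973, -0.0, 0.0]
ft_force: [0.2, -0.2, -0.0]
grip_width: 0.0872
grip_force: 0.0
```

Call:
{"name": "move_arm", "arguments": {
  "moves": "-0.96 -1 0 0 0 0 1;-0.96 -1 0 0 0 0 1;-0.96 -1 0 0 0 0 1"
}}

```text
time: 1.6
position: [0.4911, -0.1041, 0.2334]
tool_rot: [0.231, 0.973, -0.0, 0.0]
ft_force: [0.9, 0.7, -0.4]
grip_width: 0.0868
grip_force: 0.0
```

Call:
{"name": "move_arm", "arguments": {
  "moves": "-0.97 -1 0 0 0 -0.118 1;-0.97 -1 0 0 0 -0.118 1;-0.97 -1 0 0 0 -0.118 1;-0.97 -1 0 0 0 -0.118 1;-0.97 -1 0 0 0 -0.118 1"
}}

```text
time: 2.1
position: [0.532, -0.2344, 0.2327]
tool_rot: [0.14, 0.99, 0.001, -0.001]
ft_force: [-0.6, 0.1, -0.2]
grip_width: 0.0873
grip_force: 0.0
```

```bash
python3 - <<'E'
from h import *
c=snap('wrist');save('w1',c['image'],1.25)
o=robot.get_obs();print(o['position'],o['q']);p=o['position']
for P in((p[0],p[1],.112),(.533,-.236,.112),(.533,-.236,.0)): print(proj(c,P)*1.25)
E
```

```text
[ 0.53165235 -0.23322825  0.23278627] [-6.06005764e-01  4.69397279e-01  1.54560181e+00  4.73763395e-04
  1.12934380e+00 -1.89797763e+00]
[402.56367441 243.4278678 ]
[399.5960795  246.02583378]
[399.97342707 220.39779258]
```

View pics/w1.png

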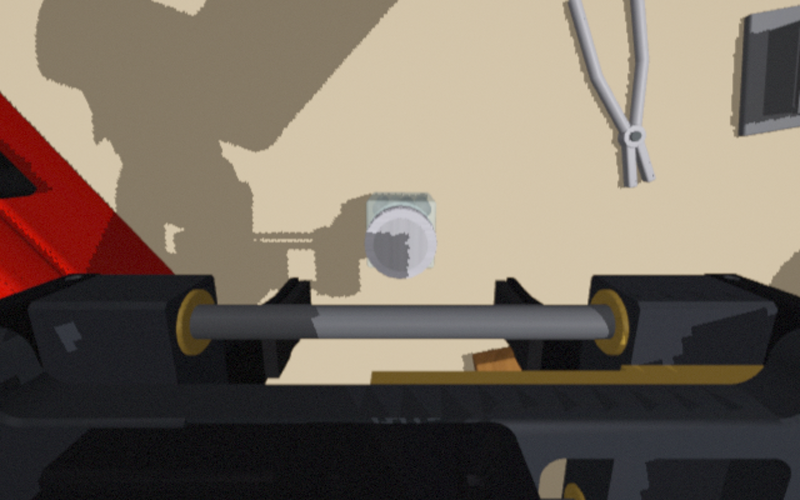

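The cap centre is at (401,241), with the square body aligned to the image and the TCP within about 2 mm of it. The toolbox, at left, is clear, so I'll go down and grip the body.

Call:
{"name": "move_arm", "arguments": {
  "moves": "0.02 -0.01 0.5 0 0 0 1;0.02 -0.01 1 0 0 0 1;0.02 -0.01 1 0 0 0 1"
}}

```text
time: 2.45
position: [0.525, -0.2293, 0.127]
tool_rot: [0.138, 0.99, 0.004, -0.008]
ft_force: [-1.1, 0.0, 0.5]
grip_width: 0.0871
grip_force: 0.0
```

Call:
{"name": "move_arm", "arguments": {
  "moves": "0 0 0.4 0 0 0 1;0 0 0.73 0 0 0 1;0 0 0.73 0 0 0 1;0 0 0.73 0 0 0 1"
}}

```text
time: 2.85
position: [0.5311, -0.234, 0.0625]
tool_rot: [0.138, 0.99, -0.0, 0.001]
ft_force: [-0.1, -0.3, 1.4]
grip_width: 0.087
grip_force: 0.0
```

Call:
{"name": "move_arm", "arguments": {
  "moves": "0 0 0 0 0 0 0.6;0 0 0 0 0 0 0.6;0 0 0 0 0 0 0.6;0 0 0 0 0 0 0.6;0 0 0 0 0 0 0.6;0 0 0 0 0 0 0.6;0 0 0 0 0 0 0.6;0 0 0 0 0 0 0.6",
  "squeeze": 40
}}

```text
time: 3.65
position: [0.5307, -0.2351, 0.0615]
tool_rot: [0.139, 0.99, -0.001, 0.001]
ft_force: [-0.2, -1.0, 6.1]
grip_width: 0.0596
grip_force: 39.9
```

Call:
{"name": "move_arm", "arguments": {
  "moves": "0 0 -0.2 0 0 0 0.6;0 0 -0.6 0 0 0 0.6;0 0 -1 0 0 0 0.6;0 0 -1 0 0 0 0.6;0 0 -1 0 0 0 0.6",
  "squeeze": 50
}}

```text
time: 4.15
position: [0.5297, -0.2339, 0.16]
tool_rot: [0.139, 0.99, 0.0, -0.0]
ft_force: [-0.1, -0.1, -6.0]
grip_width: 0.0597
grip_force: 49.9
```

Call:
{"name": "move_arm", "arguments": {
  "moves": "0.09 0.24 0 0 0 0 0.6;0.18 0.5 0 0 0 0 0.6;0.36 0.95 0 0 0 0 0.6;0.36 0.95 0 0 0 0 0.6"
}}

```text
time: 4.55
position: [0.516, -0.1256, 0.1568]
tool_rot: [0.137, 0.991, 0.004, -0.007]
ft_force: [-1.4, 0.2, -5.3]
grip_width: 0.0595
grip_force: 49.9
```

Call:
{"name": "move_arm", "arguments": {
  "moves": "0.18 0.5 0 0 0 0 0.6;0.36 0.95 0 0 0 0 0.6;0.36 0.95 0 0 0 0 0.6"
}}

```text
time: 4.85
position: [0.5076, -0.0253, 0.1574]
tool_rot: [0.136, 0.991, 0.002, -0.007]
ft_force: [-1.4, -0.6, -5.7]
grip_width: 0.0598
grip_force: 49.9
```

Call:
{"name": "move_arm", "arguments": {
  "moves": "0.18 0.5 0 0 0 0 0.6;0.36 0.95 0 0 0 0 0.6;0.36 0.95 0 0 0 0 0.6"
}}

```text
time: 5.15
position: [0.5003, 0.0746, 0.158]
tool_rot: [0.136, 0.991, 0.001, -0.005]
ft_force: [-1.0, -2.4, -5.0]
grip_width: 0.0596
grip_force: 49.9
```

Call:
{"name": "move_arm", "arguments": {
  "moves": "0.18 0.5 0 0 0 -0.05 0.6;0.3 0.8 0 0 0 -0.106 0.6;0.36 0.97 0 0 0 -0.106 0.6;0.36 0.97 0 0 0 -0.106 0.6;0.36 0.97 0 0 0 -0.106 0.6;0.36 0.97 0 0 0 -0.106 0.6"
}}

```text
time: 5.75
position: [0.4963, 0.1713, 0.1594]
tool_rot: [0.056, 0.998, -0.0, -0.001]
ft_force: [-0.2, -0.0, -5.8]
grip_width: 0.0595
grip_force: 49.9
```

```bash
python3 - <<'E'
from h import *
a=snap('top');b=snap('side');w=snap('wrist')
o=robot.get_obs();p=o['position'];print(p,o['tool_rot'],o['grip_force'])
def cut(c,P,s=40):
    u,v=proj(c,P).astype(int);print(u-s*5//4,v-s);return c['image'][v-s:v+s,u-s*5//4:u+s*5//4]
save('m1',np.hstack([cv2.resize(cut(a,(.498,.172,.05)),(400,320),interpolation=2),cv2.resize(cut(b,(.498,.172,.05)),(400,320),interpolation=2)]))
save('w2',w['image'],1.25)
E
```

```text
[0.4969602  0.1713586  0.16021325] [ 5.67905254e-02  9.98386031e-01 -1.47459660e-04 -3.82873729e-04] 49.942050855606794
210 180
250 140
```

View pics/m1.png

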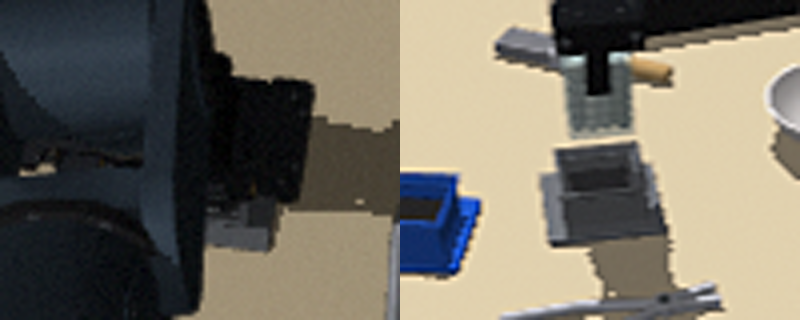

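View pics/w2.png

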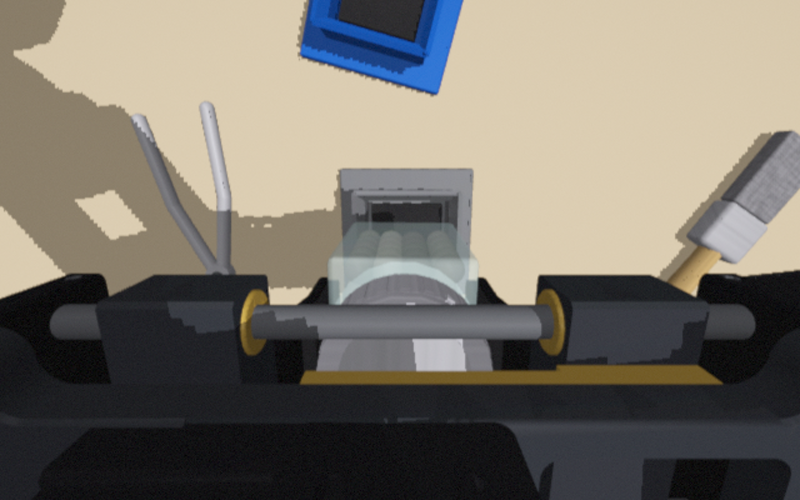

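The wrist view shows the holder's front edge at (341,169)–(473,169), parallel to the jar's front face. The jar's shoulder edge runs (329–476, 262) and its bottom edge about (344–461, 223). I'll compute the offset between the two.

```bash
python3 - <<'E'
from h import *
w=load('wrist');o=robot.get_obs();p=o['position'];M=R.from_quat(o['tool_rot']).as_matrix()
f=lambda u,v,z:(M.T@(atz(w,u/1.25,v/1.25,z)-p)*1000).round(1)
print('holder front',f(341,169,.006),f(473,169,.006))
print('pad/socket',f(370,203,.024),f(442,203,.024), 'rim',f(350,193,.045),f(463,193,.045))
zb=p[2]-.0615
print('jar bottom',f(344,223,zb),f(461,223,zb),'shoulder',f(329,258,zb+.078),f(476,258,zb+.078))
print('top-view holder',(M.T@(np.array([.4983,.1717,.006])-p)*1000).round(1))
s=load('side')
# side cam: holder base front corners (side crop px/4 offset, image starts 250,140)
g=lambda u,v,z:(M.T@(atz(s,250+(u-400)/4,140+v/4,z)-p)*1000).round(1)
print('side holder front base',g(552,246,0),g(664,236,0),'jar bottom',g(570,138,zb),g(632,132,zb))
E
```

```text
holder front [ 55.4 -49.6 154.3] [ 55.3  58.9 154.2]
pad/socket [ 29.7 -24.8 136.2] [ 29.7  32.2 136.2] rim [ 39.8 -37.4 115.3] [ 39.8  44.9 115.2]
jar bottom [ 27.7 -34.1  61.5] [27.7 35.4 61.5] shoulder [ 28.7 -27.9 -16.5] [ 28.6  28.8 -16.5]
top-view holder [ -1.4   0.5 154.2]
side holder front base [ 52.7 -52.7 160.3] [-50.3 -55.7 160.2] jar bottom [ 27.7 -27.3  61.5] [-28.1 -27.6  61.5]
```

Call:
{"name": "move_arm", "arguments": {
  "moves": "0 0.02 0.2 0 0 0 0.6;0 0.02 0.46 0 0 0 0.6;0 0.02 0.46 0 0 0 0.6;0 0.02 0.46 0 0 0 0.6;0 0.02 0.46 0 0 0 0.6"
}}

```text
time: 6.4
position: [0.4982, 0.1743, 0.1156]
tool_rot: [0.056, 0.998, 0.0, 0.001]
ft_force: [0.7, 0.1, -4.9]
grip_width: 0.06
grip_force: 49.9
```

```bash
python3 - <<'E'
from h import *
b=snap('side');w=snap('wrist')
print(robot.get_obs()['position'])
u,v=proj(b,(.498,.172,.05)).astype(int);print(u,v)
A=cv2.resize(b['image'][v-25:v+25,u-25:u+25],(400,400),interpolation=2)
B=cv2.resize(w['image'][120:220,270:370],(400,400),interpolation=2)
save('m2',np.hstack([A,B]))
E
```

```text
[0.49811171 0.17447812 0.11575477]
300 180
```

View pics/m2.png

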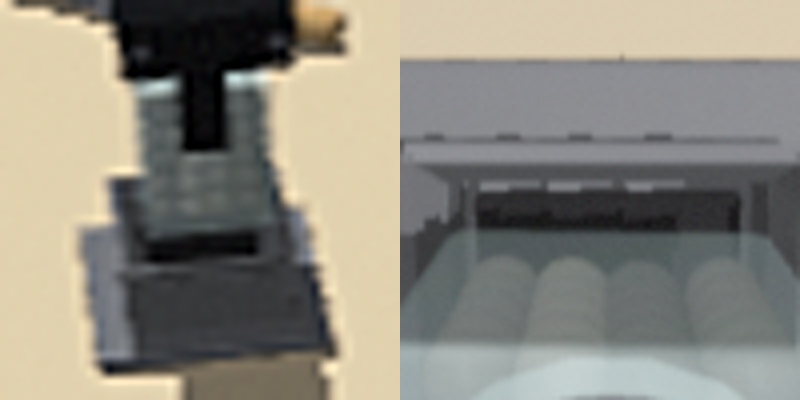

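```bash
python3 - <<'E'
from h import *
w=load('wrist');o=robot.get_obs();p=o['position'];M=R.from_quat(o['tool_rot']).as_matrix()
f=lambda u,v,z:(M.T@(atz(w,270+(u-400)/4,120+v/4,z)-p)*1000).round(1)
zb=p[2]-.0615
print('pad',f(475,195,.024),f(740,195,.024),'rim inner',f(415,163,.045),f(790,163,.045))
print('jar bottom',f(472,232,zb),f(768,232,zb))
s=load('side')
g=lambda u,v,z:(M.T@(atz(s,275+u/8,155+v/8,z)-p)*1000).round(1)
print('side rim',g(127,268,.045),g(305,255,.045),'base',g(100,370,0),g(335,352,0),'jar bottom',g(147,232,zb),g(268,232,zb))
E
```

```text
pad [ 29.9 -27.1  91.7] [29.9 28.6 91.7] rim inner [ 39.3 -36.1  70.6] [39.3 35.5 70.7]
jar bottom [ 27.7 -24.5  61.4] [27.6 30.5 61.4]
side rim [ 38.9 -39.6  70.6] [-42.  -44.   70.8] base [ 55.7 -54.2 115.6] [-52.2 -59.7 115.9] jar bottom [ 27.9 -26.1  61.4] [-26.4 -36.   61.5]
```

The jar sits centred over the socket to within about 1–2 mm in both views: pad at (475–740) in the right crop, jar bottom inside the rim in the left crop. I'll lower it into the socket.

Call:
{"name": "move_arm", "arguments": {
  "moves": "0.01 0 0.07 0 0 0 0.6;0.01 0 0.14 0 0 0 0.6;0.01 0 0.2 0 0 0 0.6;0.01 0 0.26 0 0 0 0.6;0.01 0 0.26 0 0 0 0.6"
}}

```text
time: 7.0
position: [0.4954, 0.1744, 0.0874]
tool_rot: [0.056, 0.998, -0.0, -0.001]
ft_force: [0.6, 0.5, -5.8]
grip_width: 0.0597
grip_force: 49.9
```

Call:
{"name": "move_arm", "arguments": {
  "moves": "0 0 0.04 0 0 0 0.6;0 0 0.07 0 0 0 0.6;0 0 0.1 0 0 0 0.6;0 0 0.12 0 0 0 0.6;0 0 0.12 0 0 0 0.6;0 0 0.12 0 0 0 0.6"
}}

```text
time: 7.6
position: [0.4963, 0.1746, 0.0775]
tool_rot: [0.056, 0.998, 0.0, 0.0]
ft_force: [-1.8, -0.5, 6.4]
grip_width: 0.0599
grip_force: 49.9
```

Call:
{"name": "move_arm", "arguments": {
  "moves": "0 0 0.02 0 0 0 0.6;0 0 0.04 0 0 0 0.6;0 0 0.04 0 0 0 0.6;0 0 0.04 0 0 0 0.6"
}}

```text
time: 8.0
position: [0.4964, 0.1746, 0.0752]
tool_rot: [0.056, 0.998, 0.0, 0.001]
ft_force: [-5.0, -1.4, 19.0]
grip_width: 0.0599
grip_force: 49.9
```

Call:
{"name": "move_arm", "arguments": {
  "moves": "0 0 0.02 0 0 0 0.6;0 0 0.02 0 0 0 0.6;0 0 0.02 0 0 0 0.6;0 0 0.02 0 0 0 0.6"
}}

```text
time: 8.4
position: [0.4966, 0.1746, 0.0751]
tool_rot: [0.056, 0.998, 0.0, 0.001]
ft_force: [-7.0, -1.7, 34.0]
grip_width: 0.0597
grip_force: 49.9
```

The pad has bottomed: the height stays at 75 mm while the force climbs. I'll unload, open, rise to cap height and grip the cap.

Call:
{"name": "move_arm", "arguments": {
  "moves": "0 0 -0.04 0 0 0 0.6;0 0 -0.04 0 0 0 0.6;0 0 -0.04 0 0 0 1;0 0 -0.04 0 0 0 1;0 0 -0.04 0 0 0 1;0 0 -0.04 0 0 0 1;0 0 -0.04 0 0 0 1;0 0 -0.04 0 0 0 1;0 0 -0.04 0 0 0 1"
}}

```text
time: 9.3
position: [0.4961, 0.1746, 0.0745]
tool_rot: [0.056, 0.998, -0.0, -0.0]
ft_force: [0.7, 0.7, 0.3]
grip_width: 0.0869
grip_force: 0.0
```

```bash
python3 - <<'E'
from h import *
b=snap('side');w=snap('wrist')
o=robot.get_obs();print(o['position'],o['q'],o['ft_force'])
u,v=proj(b,(.498,.172,.05)).astype(int);print(u,v)
A=cv2.resize(b['image'][v-25:v+25,u-25:u+25],(400,400),interpolation=2)
B=cv2.resize(w['image'][120:320,220:420],(400,400),interpolation=2)
save('m3',np.hstack([A,B]))
E
```

```text
[0.49612692 0.17458602 0.07451297] [ 1.25719147e-01  6.45107904e-01  1.80854500e+00 -1.79881604e-06
  6.87984088e-01 -1.33313428e+00] [ 0.54912022 -0.31509968 -0.08124543]
300 180
```

View pics/m3.png

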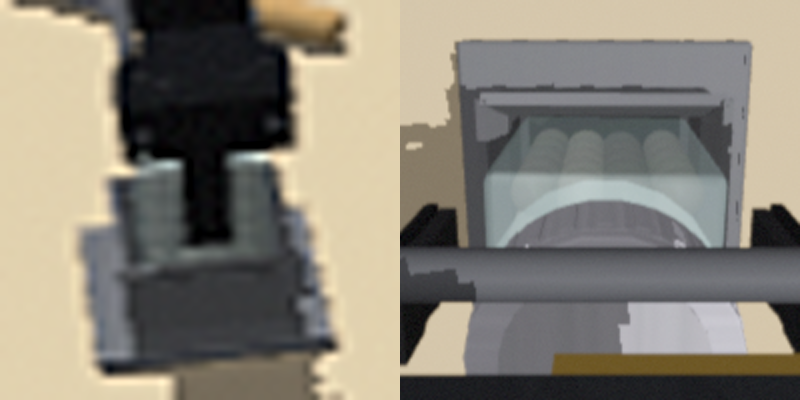

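The jar is seated fully down in the socket and the fingers are open and centred on it in the side view (finger x≈206, jar 130–280). I'll rise to the cap, turn back clockwise for wrist range, and grip.

Call:
{"name": "move_arm", "arguments": {
  "moves": "0 0 -0.2 0 0 0 1;0 0 -0.36 0 0 0 1;0 0 -0.36 0 0 0.1 1;0 0 -0.36 0 0 0.2 1;0 0 -0.36 0 0 0.3 1;0 0 -0.36 0 0 0.4 1;0 0 -0.36 0 0 0.5 1;0 0 -0.36 0 0 0.5 1;0 0 -0.36 0 0 0.5 1"
}}

```text
time: 10.3
position: [0.4961, 0.1746, 0.1106]
tool_rot: [0.434, 0.901, 0.0, 0.0]
ft_force: [0.4, -0.6, 0.2]
grip_width: 0.0872
grip_force: 0.0
```

Call:
{"name": "move_arm", "arguments": {
  "moves": "0 0 0 0 0 0 0.5;0 0 0 0 0 0 0.5;0 0 0 0 0 0 0.5;0 0 0 0 0 0 0.5;0 0 0 0 0 0 0.5;0 0 0 0 0 0 0.5;0 0 0 0 0 0 0.5;0 0 0 0 0 0 0.5",
  "squeeze": 45
}}

```text
time: 11.1
position: [0.4964, 0.1747, 0.1106]
tool_rot: [0.434, 0.901, 0.0, 0.0]
ft_force: [1.7, 1.0, -1.1]
grip_width: 0.0554
grip_force: 45.0
```

Call:
{"name": "move_arm", "arguments": {
  "moves": "0 0 0 0 0 -0.08 0.5;0 0 0 0 0 -0.16 0.5;0 0 0 0 0 -0.24 0.5;0 0 0 0 0 -0.32 0.5;0 0 0 0 0 -0.4 0.5;0 0 0 0 0 -0.4 0.5"
}}

```text
time: 11.7
position: [0.4956, 0.1741, 0.1106]
tool_rot: [0.134, 0.991, -0.0, -0.001]
ft_force: [-1.3, -1.9, 1.9]
grip_width: 0.0556
grip_force: 45.0
```

```bash
python3 -c "
from h import *
o=robot.get_obs();print(o['position'],o['q'][5],o['ft_force'],o['moment'],o['grip_width'])"
```

```text
[0.49558098 0.17411826 0.11056661] -1.1754962089583465 [-1.31045926 -1.87343143  1.89870487] [-0.22595564  0.12616368 -0.20621   ] 0.05560965050120769
```

Call:
{"name": "move_arm", "arguments": {
  "moves": "0 0 0 0 0 -0.08 0.5;0 0 0 0 0 -0.16 0.5;0 0 0 0 0 -0.24 0.5;0 0 0 0 0 -0.32 0.5;0 0 0 0 0 -0.4 0.5;0 0 0 0 0 -0.47 0.5;0 0 0 0 0 -0.47 0.5;0 0 0 0 0 -0.47 0.5"
}}

```text
time: 12.5
position: [0.496, 0.1741, 0.1107]
tool_rot: [-0.231, 0.973, -0.0, -0.0]
ft_force: [-0.7, -4.0, 3.4]
grip_width: 0.0556
grip_force: 45.0
```

```bash
python3 -c "
from h import *
o=robot.get_obs();print(o['position'],o['q'][5],o['ft_force'],o['moment'],o['grip_width'])"
```

```text
[0.49596859 0.17408346 0.11071972] -1.9105217321796657 [-0.68525769 -3.98015433  3.39160468] [-0.53865933  0.19879548 -0.15794299] 0.055610156866474414
```

Call:
{"name": "move_arm", "arguments": {
  "moves": "0 0 -0.01 0 0 0 0.5;0 0 -0.02 0 0 0 0.5;0 0 -0.03 0 0 0 0.5;0 0 -0.03 0 0 0 0.5"
}}

```text
time: 12.9
position: [0.4958, 0.1749, 0.1134]
tool_rot: [-0.232, 0.973, 0.0, -0.0]
ft_force: [-0.4, -0.9, -2.4]
grip_width: 0.0549
grip_force: 45.0
```

Call:
{"name": "move_arm", "arguments": {
  "moves": "0 0 -0.02 0 0 0 0.5;0 0 -0.04 0 0 0 0.5;0 0 -0.04 0 0 0 0.5;0 0 -0.04 0 0 0 0.5"
}}

```text
time: 13.3
position: [0.4962, 0.1746, 0.1179]
tool_rot: [-0.233, 0.973, -0.0, 0.0]
ft_force: [-0.6, -0.2, 0.2]
grip_width: 0.0553
grip_force: 45.0
```

Call:
{"name": "move_arm", "arguments": {
  "moves": "0 0 -0.08 0 0 0 0.5;0 0 -0.16 0 0 0 0.5;0 0 -0.24 0 0 0 0.5;0 0 -0.32 0 0 0 0.5;0 0 -0.32 0 0 0 0.5;0 0 -0.32 0 0 0 0.5;0 0 -0.32 0 0 0 0.5"
}}

```text
time: 14.0
position: [0.4959, 0.1745, 0.1494]
tool_rot: [-0.232, 0.973, 0.0, -0.0]
ft_force: [-0.4, 0.5, 0.4]
grip_width: 0.0552
grip_force: 45.0
```

```bash
python3 - <<'E'
from h import *
b=snap('side');w=snap('wrist')
o=robot.get_obs();print(o['position'],o['ft_force'],o['grip_force'],o['grip_width'])
u,v=proj(b,(.498,.172,.08)).astype(int)
A=cv2.resize(b['image'][v-28:v+28,u-28:u+28],(400,400),interpolation=2)
B=cv2.resize(w['image'][120:320,220:420],(400,400),interpolation=2)
save('m4',np.hstack([A,B]))
E
```

```text
[0.49582439 0.17453033 0.1491888 ] [ 0.29752611  0.69285488 -0.57828461] 44.990978883397474 0.05538876734896301
```

View pics/m4.png

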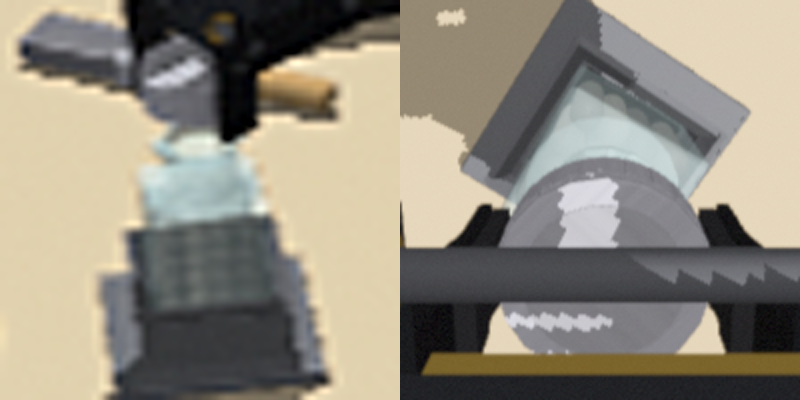

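The crop shows the cap held at (180,85) and the jar's neck at about (185,145), with the jar in the holder. I'll check the jar's height and the cap gap numerically.

```bash
python3 - <<'E'
from h import *
b=load('side');u,v=proj(b,(.498,.172,.08)).astype(int)
t=np.radians(-6.5);ex=np.array([np.cos(t),np.sin(t),0]);ey=np.array([-np.sin(t),np.cos(t),0])
C=np.array([.497,.1735,0])
q=lambda P:((proj(b,P)-[u-28,v-28]+.5)*400/56).round(0)
for n,dx,dy,z in(('mouth',0,0,.122),('mouth front',0,-.025,.122),('top frontL',-.03,-.03,.092),('top frontR',.03,-.03,.092),('top backL',-.03,.03,.092),('rim frontL',-.041,-.041,.045),('rim frontR',.041,-.041,.045),('base FL',-.055,-.055,0),('base FR',.055,-.055,0),('cap bot front',0,-.0285,.145),('cap centre top',0,0,.165)):
    print(n,q(C+dx*ex+dy*ey+[0,0,z]))
E
```

```text
mouth [203. 139.]
mouth front [209. 165.]
top frontL [153. 227.]
top frontR [272. 215.]
top backL [142. 163.]
rim frontL [140. 318.]
rim frontR [300. 301.]
base FL [120. 408.]
base FR [333. 385.]
cap bot front [207. 129.]
cap centre top [199.  65.]
```

```bash
python3 -c "
from h import *
print(robot.hand_in())"
```

```text
the job is handed in; nothing more can be done
None
```

I handed the job in at about 14 s: the jar is pressed fully down in the grey holder, the cap was turned about 1.37 rad and lifted off, and the gripper holds it roughly 2 cm above the mouth; the hand-in returned no verdict.

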